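# Pack the toy boats bow to bow

### The job

Put the two loose wooden toy boats away in the two empty recesses of the wooden tray, one in each, upright and flat on the recess floor, with their bows pointing the same way as the boat already packed there. Leave the packed boat and all the other things on the console where they are.

Things in the scene. Friction and masses are not known exactly. Their poses are not given: they have to be found in the camera images.
- tray: fixed wooden board 134 (x) x 240 (y) x 14 mm high, lying flat, with three equal rectangular recesses side by side along its y, 78 mm apart, each 104 mm (x) x 54 mm (y) and 8 mm deep (their floor 6 mm above the console). Origin: centre of the underside. Its x is the direction in which the bow of the boat already packed points
- tray_hole0 (a point): recess that already holds a boat (tray y = +78 mm): centre of its mouth, level with the board top, axes as the tray
- tray_hole1 (a point): middle recess, empty: centre of its mouth, axes as the tray
- tray_hole2 (a point): far-end recess (tray y = -78 mm), empty: centre of its mouth, axes as the tray
- boat_packed: plain wooden toy boat, about 60 g: hull 38 mm wide, 28 high, 84 long from flat stern (x = -42 mm) to pointed bow (x = +42); sides parallel up to x = +23, grip across y at x = -9. On deck near the stern a cabin 28 x 24 x 14 mm (x = -35 to -7) and a funnel, top 54 mm up. Origin: underside, mid-length; x to the bow, z up. This one is already packed in its recess and shows the direction
- boat_a: plain wooden toy boat, about 60 g: hull 38 mm wide, 28 high, 84 long from flat stern (x = -42 mm) to pointed bow (x = +42); sides parallel up to x = +23, grip across y at x = -9. On deck near the stern a cabin 28 x 24 x 14 mm (x = -35 to -7) and a funnel, top 54 mm up. Origin: underside, mid-length; x to the bow, z up. Loose on the console, upright, turned some other way
- boat_a_bow (a point): tip of the bow of that boat, 42 mm ahead of its origin and 14 mm above its underside
- boat_b: plain wooden toy boat, about 60 g: hull 38 mm wide, 28 high, 84 long from flat stern (x = -42 mm) to pointed bow (x = +42); sides parallel up to x = +23, grip across y at x = -9. On deck near the stern a cabin 28 x 24 x 14 mm (x = -35 to -7) and a funnel, top 54 mm up. Origin: underside, mid-length; x to the bow, z up. Loose on the console, upright, turned some other way
- boat_b_bow (a point): tip of the bow of that boat, 42 mm ahead of its origin and 14 mm above its underside
- remote: silver remote control, 44 x 165 x 14 mm, long along its y; a bystander, origin at the centre of its underside
- paperweight: blue glass dome paperweight, 68 mm across, 45 mm high; a bystander, origin at the centre of its underside
- spring_clip: grey plastic spring clip, about 72 x 24 mm, 25 mm high; a bystander, origin at the centre of its underside
- coaster: round white ceramic coaster, 96 mm across, 9 mm high; a bystander, origin at the centre of its underside
- dice_box: closed dark wooden dice box, 94 x 134 mm, 55 mm high; a bystander, origin at the centre of its underside
- die_a: white 18 mm die; a bystander, origin at the centre of its underside
- die_b: white 18 mm die; a bystander, origin at the centre of its underside
Not all that is in view belongs to the job. What is shaped like the boat_packed but green is not meant.

How it is judged:
By the outcome, as a careful person would: the job done as asked, in the order asked, and still so for the second after the job is handed in, with the robot touching nothing.
It also fails if it takes over 56 s, if anything falls off the work surface, if the arm or the gripper's body presses on something with over 40 N, if the wrist force passes 120 N, or if a joint passes its speed limit or range.

### The arm

A 6-joint arm with a two-finger parallel gripper is mounted at the origin on the work surface. World frame = base frame: x ahead of the robot, y to its left, z up, the work surface at z = 0. Lengths are in m, angles in degrees, forces in N, time in s.
With the tool pointing down it reaches from about 0.3 to 0.75 m from the base axis. Payload 8.5 kg.
Tool frame: the origin (TCP) lies at the very end of the fingers, on their centre line; the grasp point (between the pads) lies 19 mm behind it; x points along the fingers, y is the direction in which the jaws open and shut, and the axes are right-handed (so a half turn about x gives the same grasp; the last joint's range is limited). The gripper opens to 85 mm and grips with 20 to 120 N. Pads are 22 mm wide; open, the fingers measure 114 mm over their backs; the gripper's body (76 mm by 85 mm) begins 54 mm behind the grasp point. The pads swing forward as they close: fully open they stand 13 mm farther back than shut.
Start: joints at [-84.643, 21.807, 74.336, -0, 83.858, -12.336], TCP at [0.167, -0.524, 0.231] pointing down, gripper open.
Joint ranges: [-178.18, 178.18], [-50.72, 133.34], [12.68, 142.11], [-81.47, 261.47], [9.98, 163.14], [-165.26, 165.26]. Speed limits (degrees/s): [136.94, 136.94, 180, 180, 180, 180].

### API

Orientations are given as a 3x3 rotation matrix whose columns are the frame's x, y, z axes.
In Python, from rig import sensors, cams, env gives the robot as it stands.
- The arm moves only by the shell command python3 -m crank 'ROWS' [FORCE]. ROWS is a JSON object of lists of equal length, an entry for each row: "hand": the closure in counts, from 0 (fully open) to 255 (shut); "translation": the shift along the tool's x, y, z in m, a list of three; "dr": the turn, a rotation vector about the tool's x, y, z in rad, a list of three. A call has 1 to 5 rows; each row is the pose to reach, as a shift and turn from the pose commanded when the call began, along the tool's axes at that moment; what a row does not reach only later rows make up. A row lasts 1/10 s, in which the tool goes at most 50 mm and 8.59 degrees, less where a joint would pass 70% of its speed; a pose out of reach is approached as far as the arm can. A call with a gripper value outside its range is refused whole. The fingers move at their own pace and stop on an object; FORCE is the grip in N (left out, the last holds). Time passes only in rows, so rows that repeat a pose let the fingers close. It gives the time, the measured TCP pose, the force and the opening at its end, in the units of the state.
- sensors.observe(): the state, without advancing time (a new reading comes with each control period).
- cams.get_image(name): name is "scene" or "top"; returns (picture, depth): 420x560x3 uint8, blue, green, red; 420x560 float32, m along the optical axis (not along the pixel's ray), 0 where there is no reading.
- cams.calibration(name): a dict with "vertical_fov" (degrees; the focal length in pixels is half the picture's height over the tangent of half this angle, whatever the lens; pixels are square), "cx", "cy" (the principal point, pixels), "extrinsics" (4x4, takes a point from camera to world coordinates). Camera axes: x right, y down, z forward; pixel columns grow to the right and rows downward; lengths in m; the calibration is good to about 2 mm. A picture is of the moment at which its call begins. calibration takes no time and is no camera call.
- env.close_job(): hands the job in, once; it reports no verdict.
The state is a dict: "time_s": time; "q": joint angles; "qvel": joint speeds; "joint_efforts": joint torques, N m; "position": TCP position; "tool_rot": TCP orientation; "ft_force": force on the tool from outside, world axes, zero at the start; "wrist_torque": the same for the moment, N m; "grip_width": finger opening in m.
Only numpy, scipy, OpenCV 4.12 (cv2) and the standard library are available. Lean on these libraries where they do the work, as an engineer would, in place of code of your own. Each camera call takes 0.05 s, during which the arm holds its last target. There are 200 camera calls.

## Working session

There is one attempt and no reset: what is moved stays moved. The work goes in short steps, Python scripts to look and compute and a shell command to move; the robot and the scene stay as the last step left them, time stands still between calls to the robot, and variables do not carry over. Pictures are saved under pics/ and viewed, about 8 in all and at most 12, crops included, and the job is handed in when it is done.

```bash
mkdir -p pics
cat > h.py <<'E'
import numpy as np,cv2
from rig import sensors,cams,env
def grab(n):
    im,d=cams.get_image(n);c=cams.calibration(n);return im,d,c
def world(d,c):
    H,W=d.shape;f=H/2/np.tan(np.radians(c["vertical_fov"])/2)
    u,v=np.meshgrid(np.arange(W),np.arange(H))
    P=np.stack([(u-c["cx"])/f*d,(v-c["cy"])/f*d,d],-1)
    E=np.array(c["extrinsics"]);return P@E[:3,:3].T+E[:3,3]
E
python3 - <<'E'
from h import *
for n in("top","scene"):
    im,d,c=grab(n);cv2.imwrite(f"pics/{n}0.png",im);np.savez(f"{n}0.npz",im=im,P=world(d,c),d=d);print(c)
s=sensors.observe();print(s)
E
```

```text
{'vertical_fov': 43.21262401966156, 'cx': 273.5464243418696, 'cy': 209.02175990703125, 'extrinsics': array([[-2.71036871e-04, -9.97685934e-01,  6.79904674e-02,
         4.79397788e-01],
       [-9.99970795e-01,  7.89700125e-04,  7.60170905e-03,
         1.67867955e-02],
       [-7.63781028e-03, -6.79864214e-02, -9.97657010e-01,
         1.23432087e+00],
       [ 0.00000000e+00,  0.00000000e+00,  0.00000000e+00,
         1.00000000e+00]])}
{'vertical_fov': 43.94598936430648, 'cx': 281.522197794043, 'cy': 213.23344470892252, 'extrinsics': array([[-0.63145445,  0.58767416, -0.5058699 ,  1.15273327],
       [ 0.77540839,  0.48080971, -0.40934563,  0.51735981],
       [ 0.00266531, -0.65073889, -0.75929691,  0.98197708],
       [ 0.        ,  0.        ,  0.        ,  1.        ]])}
{'time_s': 0.1, 'q': array([-8.46426062e+01,  2.18369058e+01,  7.43777519e+01, -9.90345418e-04,
        8.38578617e+01, -1.23345589e+01]), 'qvel': array([ 0.17736798,  0.02240635, -0.17738559, -0.05190031,  0.08558543,
        0.00088169]), 'joint_efforts': array([ 2.64003866e-03, -4.49223411e+01, -2.31655991e+01, -1.91856102e-04,
        3.68861016e-03,  3.27544558e-05]), 'position': array([ 0.16712514, -0.52372894,  0.23079127]), 'tool_rot': array([[-1.35286369e-04,  3.03900943e-01, -9.52703626e-01],
       [ 1.25856682e-03, -9.52702828e-01, -3.03900867e-01],
       [-9.99999199e-01, -1.24015481e-03, -2.53591936e-04]]), 'ft_force': array([ 1.12993149, -0.51238865,  0.13343327]), 'wrist_torque': array([ 0.03172733,  0.01119638, -0.01109732]), 'grip_width': 0.0853621510304576}
```

View pics/top0.png

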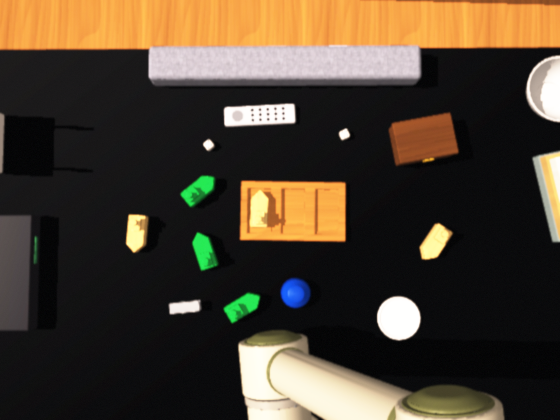

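View pics/scene0.png

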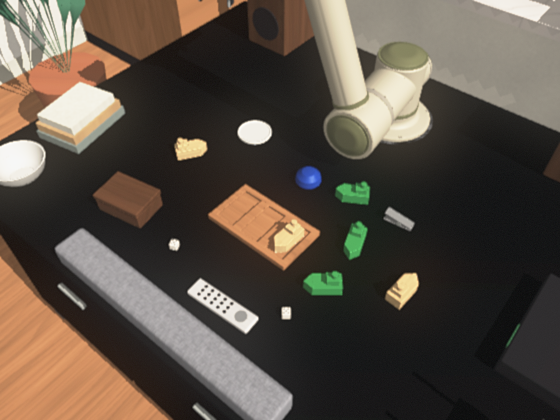

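The plain boats are at top-view pixels (136,232) and (435,241), with the packed one at (262,209). The three green ones, (198,191), (205,251) and (242,306), are decoys because of their colour. Next I confirm this in one enlarged crop and measure.

```bash
cat >> h.py <<'E'
def poly(n=6):
    return np.array([[-42,-19],[23,-19],[42,0],[23,19],[-42,19]])/1000.
def boatfit(im,P,box,zlo=.022,zhi=.034):
    """deck-height + cabin points -> x,y,yaw of boat by silhouette fit"""
    from scipy.optimize import minimize
    x0,y0,x1,y1=box;Q=P[y0:y1,x0:x1].reshape(-1,3);C=im[y0:y1,x0:x1].reshape(-1,3).astype(int)
    m=(Q[:,2]>zlo)&(Q[:,2]<.075)&(C[:,2]>C[:,1]*1.0)&(C[:,2]>90)
    Q=Q[m]
    deck=Q[Q[:,2]<zhi][:,:2];hi=Q[Q[:,2]>.036];ctr=Q[:,:2].mean(0)
    allp=Q[:,:2];pg=poly().astype(np.float32)
    g=np.stack(np.meshgrid(np.arange(-41,42,2),np.arange(-18,19,2)),-1).reshape(-1,2)/1000.
    g=g[[cv2.pointPolygonTest(pg,tuple(map(float,p)),False)>0 for p in g]]
    from scipy.spatial import cKDTree
    T=cKDTree(allp)
    def R(t):return np.array([[np.cos(t),-np.sin(t)],[np.sin(t),np.cos(t)]])
    hc=hi[:,:2].mean(0)
    def cost(v):
        L=(allp-v[:2])@R(v[2])
        out=np.array([min(0,cv2.pointPolygonTest(pg,(float(a),float(b)),True)) for a,b in L])
        d,_=T.query(g@R(v[2]).T+v[:2])
        h=(hc-v[:2])@R(v[2])-[-.021,0]
        return np.mean(np.minimum(out**2,4e-5))*1e6+np.mean(np.minimum(np.maximum(d-.0015,0),.01)**2)*1e6+.02*(h@h)*1e6
    best=min((minimize(cost,[*ctr,t],method="Nelder-Mead",options=dict(initial_simplex=[[*ctr,t],[ctr[0]+.01,ctr[1],t],[ctr[0],ctr[1]+.01,t],[*ctr,t+.3]],xatol=1e-5)) for t in np.arange(0,6.28,.52)),key=lambda r:r.fun)
    v=best.x;return v[0],v[1],(np.degrees(v[2])+180)%360-180,best.fun,len(Q),hi[:,2].max()
E
python3 - <<'E'
from h import *
z=np.load("top0.npz");im,P=z["im"],z["P"]
B=dict(left=(112,205,162,262),packed=(246,186,280,232),right=(408,212,464,270))
for k,b in B.items(): print(k,np.round(boatfit(im,P,b),4))
crops=[cv2.resize(im[b[1]:b[3],b[0]:b[2]],(260,300),interpolation=cv2.INTER_CUBIC) for b in [(110,203,162,263),(236,180,288,240),(410,211,462,271)]]
cv2.imwrite("pics/crop.png",np.hstack(crops))
# tray
x0,y0,x1,y1=230,170,360,252
Q=P[y0:y1,x0:x1];C=im[y0:y1,x0:x1].astype(int)
m=(Q[...,2]>.010)&(Q[...,2]<.018)&(C[...,2]>C[...,0]+40)
r=cv2.minAreaRect(Q[m][:,:2].astype(np.float32)*1000);print("tray",r,np.median(Q[m][:,2]))
fl=(Q[...,2]>.003)&(Q[...,2]<.0085)&(C[...,2]>C[...,0]+40);n,l,st,ce=cv2.connectedComponentsWithStats(fl.astype(np.uint8))
for i in range(1,n):
    if st[i,4]>100: print(st[i],np.round(cv2.minAreaRect(Q[l==i][:,:2].astype(np.float32)*1000)[0],1),cv2.minAreaRect(Q[l==i][:,:2].astype(np.float32)*1000)[1:])
print("bystander z",np.round(P[290,150],3))
E
```

```text
left [5.050000e-01 3.407000e-01 1.751228e+02 4.720000e-02 5.610000e+02
 5.930000e-02]
packed [ 5.6620e-01  5.9100e-02 -3.9357e+00  1.1170e+00  5.5200e+02  6.4700e-02]
right [ 4.827000e-01 -3.389000e-01  1.469181e+02  5.340000e-02  5.680000e+02
  6.050000e-02]
tray ((557.832275390625, -17.13684844970703), (239.5234832763672, 134.2032470703125), 89.09257507324219) 0.014123654242741202
[ 16  19  26  45 351] [558.8  61. ] ((57.9267692565918, 102.7366714477539), 89.96379852294922)
[ 51  19  24  46 778] [557.6 -17.9] ((53.600257873535156, 104.91667175292969), 89.83241271972656)
[ 85  20  23  46 737] [555.  -95.6] ((51.52458572387695, 104.83546447753906), 89.6519546508789)
bystander z [ 0.376  0.312 -0.002]
```

View pics/crop.png

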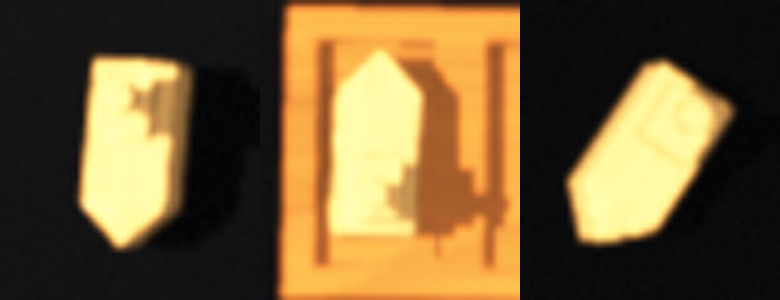

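Crop: the left boat's bow points down and the right boat's points down-left, while the packed boat's bow points up (+x). All three are plain wood. These match the fitted yaws of 175°, 147° and about 0°, so both loose boats are the ones meant. Next: a helper that works out the moves.

```bash
cat > plan.py <<'E'
# plan.py x y z psi(deg, tool y heading) : prints segments (translation, dr) in tool axes
import sys,numpy as np
from rig import sensors
s=sensors.observe();p=np.array(s["position"]);R=np.array(s["tool_rot"]);psi=np.arctan2(R[1,1],R[0,1])
print("t %.2f p %s psi %.1f F %s w %.4f q %s tilt %.2f"%(s["time_s"],np.round(p,4),np.degrees(psi),np.round(s["ft_force"],1),s["grip_width"],np.round(s["q"]),np.degrees(np.arccos(min(1,-R[2,0])))))
if len(sys.argv)>4:
    t=np.array(list(map(float,sys.argv[1:4])));d=t-p;a=np.radians(float(sys.argv[4]))-psi
    n=max(1,int(np.ceil(max(abs(a)/.7,np.linalg.norm(d)/.23))))
    for i in range(n):
        h=psi+a*i/n;c,k=np.cos(h),np.sin(h);e=d/n
        print(np.round([-e[2],c*e[0]+k*e[1],k*e[0]-c*e[1]],4),"dr",round(-a/n,4))
E
python3 plan.py 0.490 -0.344 0.12 57
```

```text
t 0.10 p [ 0.1671 -0.5237  0.2308] psi -72.3 F [ 1.1 -0.5  0.1] w 0.0854 q [-85.  22.  74.  -0.  84. -12.] tilt 0.07
[ 0.0277 -0.0183 -0.0906] dr -0.5642
[ 0.0277  0.033  -0.0863] dr -0.5642
[ 0.0277  0.074  -0.0553] dr -0.5642
[ 0.0277  0.0921 -0.0071] dr -0.5642
```

```bash
python3 -m crank '{"hand":[0,0,0,0],"translation":[[0.028,-0.018,-0.091],[0.028,-0.018,-0.091],[0.028,-0.018,-0.091],[0.028,-0.018,-0.091]],"dr":[[-0.564,0,0],[-0.564,0,0],[-0.564,0,0],[-0.564,0,0]]}' 40 | tail -5
python3 -m crank '{"hand":[0,0,0,0],"translation":[[0.028,0.033,-0.086],[0.028,0.033,-0.086],[0.028,0.033,-0.086],[0.028,0.033,-0.086]],"dr":[[-0.564,0,0],[-0.564,0,0],[-0.564,0,0],[-0.564,0,0]]}' 40 >/dev/null
python3 -m crank '{"hand":[0,0,0,0],"translation":[[0.028,0.074,-0.055],[0.028,0.074,-0.055],[0.028,0.074,-0.055],[0.028,0.074,-0.055]],"dr":[[-0.564,0,0],[-0.564,0,0],[-0.564,0,0],[-0.564,0,0]]}' 40 >/dev/null
python3 -m crank '{"hand":[0,0,0,0,0],"translation":[[0.028,0.092,-0.007],[0.028,0.092,-0.007],[0.028,0.092,-0.007],[0.028,0.092,-0.007],[0.028,0.092,-0.007]],"dr":[[-0.564,0,0],[-0.564,0,0],[-0.564,0,0],[-0.564,0,0],[-0.564,0,0]]}' 40 >/dev/null
python3 plan.py 0.490 -0.344 0.010 57
```

```text
time_s: 0.5
position: [0.2494, -0.4781, 0.2027]
tool_rot: [[-0.0, 0.771, -0.637], [0.002, -0.637, -0.771], [-1.0, -0.001, -0.001]]
ft_force: [0.3, 0.0, -0.8]
grip_width: 0.0858
t 1.80 p [ 0.4904 -0.3448  0.1188] psi 57.0 F [-0.2 -0.8  0.4] w 0.0857 q [ -46.   32.   76.   -0.   72. -103.] tilt 0.06
[ 0.1088  0.0004 -0.0008] dr 0.0007
```

```bash
python3 -m crank '{"hand":[0,0,0,0],"translation":[[0.04,0,0],[0.075,0,0],[0.1,0,0],[0.109,0,-0.001]],"dr":[[0,0,0],[0,0,0],[0,0,0],[0,0,0]]}' 40 >/dev/null
python3 plan.py
python3 -m crank '{"hand":[160,160,160,160,160],"translation":[[0,0,0],[0,0,0],[0,0,0],[0,0,0],[0,0,0]],"dr":[[0,0,0],[0,0,0],[0,0,0],[0,0,0],[0,0,0]]}' 40 >/dev/null
python3 plan.py
python3 -m crank '{"hand":[160,160,160,160,160],"translation":[[0,0,0],[0,0,0],[0,0,0],[0,0,0],[0,0,0]],"dr":[[0,0,0],[0,0,0],[0,0,0],[0,0,0],[0,0,0]]}' 40 >/dev/null
python3 plan.py
```

```text
t 2.20 p [ 0.4884 -0.3439  0.0079] psi 56.8 F [ 0.1  1.  -0.8] w 0.0854 q [ -46.   40.   82.    0.   58. -103.] tilt 0.25
t 2.70 p [ 0.4901 -0.3452  0.0119] psi 56.9 F [-0.2  0.3  6.6] w 0.0368 q [ -46.   40.   82.   -0.   58. -103.] tilt 0.17
t 3.20 p [ 0.4901 -0.3452  0.0119] psi 56.9 F [-0.3  0.6  6.1] w 0.0372 q [ -46.   40.   82.    0.   58. -103.] tilt 0.17
```

```bash
python3 -m crank '{"hand":[160,160,160,160],"translation":[[-0.01,0,0],[-0.04,0,0],[-0.08,0,0],[-0.1,0,0]],"dr":[[0,0,0],[0,0,0],[0,0,0],[0,0,0]]}' 40 >/dev/null
python3 - <<'E'
from h import *
im,d,c=grab("scene");cv2.imwrite("pics/s1.png",cv2.resize(im[60:230,90:330],None,fx=2.5,fy=2.5))
E
python3 plan.py 0.5475 -0.095 0.11 -91
```

```text
t 3.65 p [ 0.4909 -0.3459  0.1167] psi 57.0 F [ 0.3 -1.   2.2] w 0.0372 q [ -46.   32.   76.   -0.   71. -103.] tilt 0.49
[ 0.0017  0.0603 -0.0223] dr 0.6456
[ 0.0017  0.0347 -0.0541] dr 0.6456
[ 0.0017 -0.0048 -0.0641] dr 0.6456
[ 0.0017 -0.0424 -0.0483] dr 0.6456
```

View pics/s1.png

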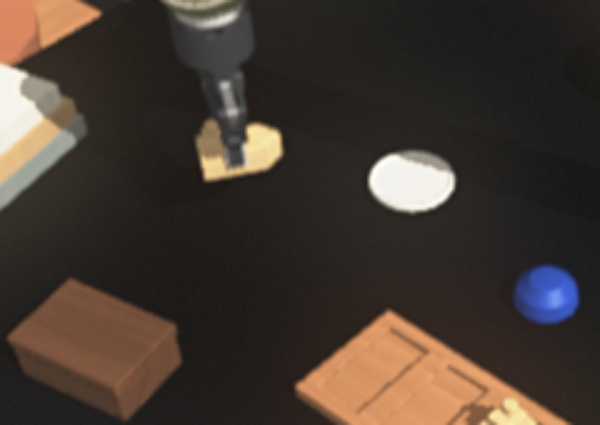

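The crop shows the boat held level in the jaws at about (238,150), clear of the console. Next it goes above hole2, turning as it travels.

```bash
python3 -m crank '{"hand":[160,160,160,160,160],"translation":[[0.002,0.06,-0.022],[0.002,0.06,-0.022],[0.002,0.06,-0.022],[0.002,0.06,-0.022],[0.002,0.06,-0.022]],"dr":[[0.13,0,0],[0.26,0,0],[0.39,0,0],[0.52,0,0],[0.646,0,0]]}' 40 >/dev/null
python3 -m crank '{"hand":[160,160,160,160,160],"translation":[[0.002,0.035,-0.054],[0.002,0.035,-0.054],[0.002,0.035,-0.054],[0.002,0.035,-0.054],[0.002,0.035,-0.054]],"dr":[[0.13,0,0],[0.26,0,0],[0.39,0,0],[0.52,0,0],[0.646,0,0]]}' 40 >/dev/null
python3 -m crank '{"hand":[160,160,160,160,160],"translation":[[0.002,-0.005,-0.064],[0.002,-0.005,-0.064],[0.002,-0.005,-0.064],[0.002,-0.005,-0.064],[0.002,-0.005,-0.064]],"dr":[[0.13,0,0],[0.26,0,0],[0.39,0,0],[0.52,0,0],[0.646,0,0]]}' 40 >/dev/null
python3 -m crank '{"hand":[160,160,160,160,160],"translation":[[0.002,-0.042,-0.048],[0.002,-0.042,-0.048],[0.002,-0.042,-0.048],[0.002,-0.042,-0.048],[0.002,-0.042,-0.048]],"dr":[[0.13,0,0],[0.26,0,0],[0.39,0,0],[0.52,0,0],[0.646,0,0]]}' 40 >/dev/null
python3 plan.py 0.5475 -0.095 0.05 -91
python3 - <<'E'
from h import *
im,d,c=grab("scene");cv2.imwrite("pics/s2.png",cv2.resize(im[140:290,180:350],None,fx=3.5,fy=3.5))
E
```

```text
t 5.65 p [ 0.5464 -0.0945  0.1026] psi -91.4 F [-0.5  0.2 -1.1] w 0.0371 q [-22.  29.  85.  -0.  66.  69.] tilt 0.00
[ 0.0526  0.0005 -0.0011] dr -0.0067
```

View pics/s2.png

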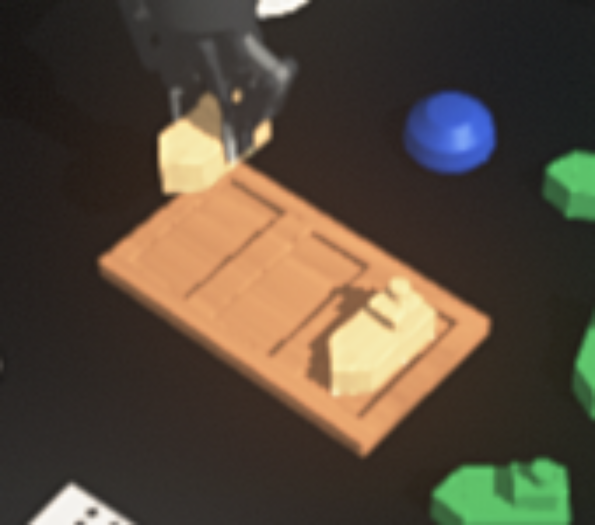

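The held boat's bow points the same way as the packed one, toward lower left, at (190,165). It is above hole2 and I'll lower it.

```bash
python3 -m crank '{"hand":[160,160,160,160],"translation":[[0.035,0.001,-0.001],[0.065,0.001,-0.001],[0.078,0.001,-0.001],[0.08,0.001,-0.001]],"dr":[[-0.007,0,0],[-0.007,0,0],[-0.007,0,0],[-0.007,0,0]]}' 40 >/dev/null
python3 plan.py
python3 -m crank '{"hand":[160,160,160],"translation":[[0.002,0,0],[0.003,0,0],[0.004,0,0]],"dr":[[0,0,0],[0,0,0],[0,0,0]]}' 40 >/dev/null
python3 plan.py 0.5475 -0.095 0.02 -91
```

```text
t 6.10 p [ 0.5466 -0.0955  0.021 ] psi -90.6 F [ 0.1  0.8 -0.5] w 0.0373 q [-22.  36.  89.  -0.  55.  68.] tilt 0.18
t 6.40 p [ 0.5479 -0.096   0.0192] psi -90.7 F [ 0.2  0.3 -1.1] w 0.0369 q [-22.  36.  89.  -0.  55.  69.] tilt 0.09
[-0.0008 -0.001   0.0004] dr 0.0057
```

```bash
python3 -m crank '{"hand":[160,160,160],"translation":[[0.001,0,0],[0.0015,0,0],[0.002,0,0]],"dr":[[0,0,0],[0,0,0],[0,0,0]]}' 40 >/dev/null
python3 plan.py
python3 -m crank '{"hand":[100,100,100,100,100],"translation":[[0,0,0],[0,0,0],[0,0,0],[0,0,0],[0,0,0]],"dr":[[0,0,0],[0,0,0],[0,0,0],[0,0,0],[0,0,0]]}' 40 >/dev/null
python3 plan.py
```

```text
t 6.70 p [ 0.5478 -0.0959  0.0179] psi -90.7 F [-4.9  1.  17.6] w 0.0377 q [-22.  36.  89.  -0.  54.  69.] tilt 0.09
t 7.20 p [ 0.5474 -0.0958  0.0162] psi -90.7 F [-0.5  0.2  0.8] w 0.0517 q [-22.  36.  89.  -0.  54.  69.] tilt 0.01
```

```bash
python3 -m crank '{"hand":[100,100,100,0],"translation":[[-0.03,0,0],[-0.07,0,0],[-0.11,0,0],[-0.12,0,0]],"dr":[[0,0,0],[0,0,0],[0,0,0],[0,0,0]]}' 40 >/dev/null
python3 plan.py 0.514 0.340 0.12 85
```

```text
t 7.60 p [ 0.5489 -0.0963  0.1405] psi -90.7 F [-0.1 -1.   0.3] w 0.0649 q [-22.  27.  82.   0.  71.  69.] tilt 0.41
[ 0.0041 -0.0872  0.008 ] dr -0.6133
[ 0.0041 -0.0759 -0.0436] dr -0.6133
[ 0.0041 -0.037  -0.0793] dr -0.6133
[ 0.0041  0.0154 -0.0862] dr -0.6133
[ 0.0041  0.0622 -0.0616] dr -0.6133
```

```bash
python3 -m crank '{"hand":[0,0,0,0,0],"translation":[[0.004,-0.087,0.008],[0.004,-0.087,0.008],[0.004,-0.087,0.008],[0.004,-0.087,0.008],[0.004,-0.087,0.008]],"dr":[[-0.613,0,0],[-0.613,0,0],[-0.613,0,0],[-0.613,0,0],[-0.613,0,0]]}' 40 >/dev/null
python3 -m crank '{"hand":[0,0,0,0,0],"translation":[[0.004,-0.076,-0.044],[0.004,-0.076,-0.044],[0.004,-0.076,-0.044],[0.004,-0.076,-0.044],[0.004,-0.076,-0.044]],"dr":[[-0.613,0,0],[-0.613,0,0],[-0.613,0,0],[-0.613,0,0],[-0.613,0,0]]}' 40 >/dev/null
python3 -m crank '{"hand":[0,0,0,0,0],"translation":[[0.004,-0.037,-0.079],[0.004,-0.037,-0.079],[0.004,-0.037,-0.079],[0.004,-0.037,-0.079],[0.004,-0.037,-0.079]],"dr":[[-0.613,0,0],[-0.613,0,0],[-0.613,0,0],[-0.613,0,0],[-0.613,0,0]]}' 40 >/dev/null
python3 -m crank '{"hand":[0,0,0,0,0],"translation":[[0.004,0.015,-0.086],[0.004,0.015,-0.086],[0.004,0.015,-0.086],[0.004,0.015,-0.086],[0.004,0.015,-0.086]],"dr":[[-0.613,0,0],[-0.613,0,0],[-0.613,0,0],[-0.613,0,0],[-0.613,0,0]]}' 40 >/dev/null
python3 -m crank '{"hand":[0,0,0,0,0],"translation":[[0.004,0.062,-0.062],[0.004,0.062,-0.062],[0.004,0.062,-0.062],[0.004,0.062,-0.062],[0.004,0.062,-0.062]],"dr":[[-0.613,0,0],[-0.613,0,0],[-0.613,0,0],[-0.613,0,0],[-0.613,0,0]]}' 40 >/dev/null
python3 plan.py 0.514 0.340 0.01 85
python3 - <<'E'
from h import *
im,d,c=grab("top");P=world(d,c)
print(np.round(boatfit(im,P,(286,186,355,238)),4))
cv2.imwrite("pics/t3.png",cv2.resize(im[160:260,100:370],None,fx=2.9,fy=2.9))
E
```

```text
t 10.10 p [0.5124 0.3399 0.1161] psi 84.6 F [-0.3 -0.1  0.8] w 0.0852 q [ 23.  34.  73.   0.  73. -62.] tilt 0.02
[0.1061 0.0003 0.0016] dr -0.0075
[ 5.5800e-01 -9.4700e-02 -1.0575e+00  8.6440e-01  5.6500e+02  6.3000e-02]
```

View pics/t3.png

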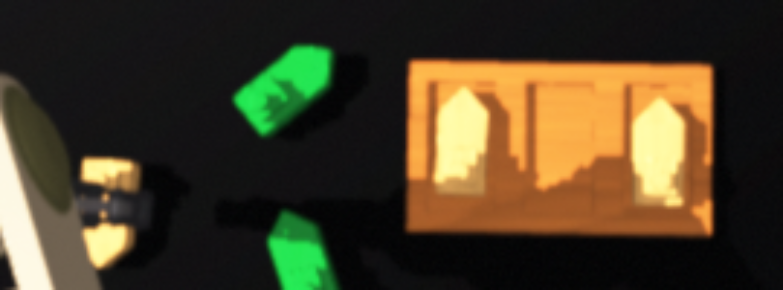

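The first boat sits in the right-hand recess at (658,150), fitted at (0.558, -0.095) with yaw -1°. The gripper straddles the second boat at (110,208). I'll go down and grip it.

```bash
python3 -m crank '{"hand":[0,0,0,0,0],"translation":[[0.04,0,0.002],[0.075,0,0.002],[0.1,0,0.002],[0.106,0,0.002],[0.106,0,0.002]],"dr":[[-0.007,0,0],[-0.007,0,0],[-0.007,0,0],[-0.007,0,0],[-0.007,0,0]]}' 40 >/dev/null
python3 plan.py
python3 -m crank '{"hand":[160,160,160,160,160],"translation":[[0,0,0],[0,0,0],[0,0,0],[0,0,0],[0,0,0]],"dr":[[0,0,0],[0,0,0],[0,0,0],[0,0,0],[0,0,0]]}' 40 >/dev/null
python3 -m crank '{"hand":[160,160],"translation":[[0,0,0],[0,0,0]],"dr":[[0,0,0],[0,0,0]]}' 40 >/dev/null
python3 plan.py
python3 -m crank '{"hand":[160,160,160,160],"translation":[[-0.01,0,0],[-0.05,0,0],[-0.09,0,0],[-0.11,0,0]],"dr":[[0,0,0],[0,0,0],[0,0,0],[0,0,0]]}' 40 >/dev/null
python3 plan.py 0.5487 -0.017 0.12 -91
```

```text
t 10.65 p [0.5143 0.3396 0.0101] psi 85.0 F [ 0.3 -0.3 -0.5] w 0.0856 q [ 22.  41.  79.   0.  60. -63.] tilt 0.06
t 11.35 p [0.5147 0.3402 0.0115] psi 85.3 F [-0.9  0.   7.4] w 0.0370 q [ 22.  41.  79.   0.  60. -63.] tilt 0.11
t 11.75 p [0.515  0.3404 0.1245] psi 85.3 F [ 1.2  0.7 -0.3] w 0.0371 q [ 22.  33.  73.   0.  74. -63.] tilt 0.28
[ 0.0009 -0.0707  0.0126] dr 0.6154
[ 0.0009 -0.0505  0.0511] dr 0.6154
[ 0.0009 -0.0117  0.0708] dr 0.6154
[0.0009 0.0313 0.0646] dr 0.6154
[0.0009 0.0629 0.0347] dr 0.6154
```

```bash
python3 -m crank '{"hand":[160,160,160,160,160],"translation":[[0.001,-0.071,0.013],[0.001,-0.071,0.013],[0.001,-0.071,0.013],[0.001,-0.071,0.013],[0.001,-0.071,0.013]],"dr":[[0.12,0,0],[0.24,0,0],[0.37,0,0],[0.5,0,0],[0.615,0,0]]}' 40 >/dev/null
python3 -m crank '{"hand":[160,160,160,160,160],"translation":[[0.001,-0.05,0.051],[0.001,-0.05,0.051],[0.001,-0.05,0.051],[0.001,-0.05,0.051],[0.001,-0.05,0.051]],"dr":[[0.12,0,0],[0.24,0,0],[0.37,0,0],[0.5,0,0],[0.615,0,0]]}' 40 >/dev/null
python3 -m crank '{"hand":[160,160,160,160,160],"translation":[[0.001,-0.012,0.071],[0.001,-0.012,0.071],[0.001,-0.012,0.071],[0.001,-0.012,0.071],[0.001,-0.012,0.071]],"dr":[[0.12,0,0],[0.24,0,0],[0.37,0,0],[0.5,0,0],[0.615,0,0]]}' 40 >/dev/null
python3 -m crank '{"hand":[160,160,160,160,160],"translation":[[0.001,0.031,0.065],[0.001,0.031,0.065],[0.001,0.031,0.065],[0.001,0.031,0.065],[0.001,0.031,0.065]],"dr":[[0.12,0,0],[0.24,0,0],[0.37,0,0],[0.5,0,0],[0.615,0,0]]}' 40 >/dev/null
python3 -m crank '{"hand":[160,160,160,160,160],"translation":[[0.001,0.063,0.035],[0.001,0.063,0.035],[0.001,0.063,0.035],[0.001,0.063,0.035],[0.001,0.063,0.035]],"dr":[[0.12,0,0],[0.24,0,0],[0.37,0,0],[0.5,0,0],[0.615,0,0]]}' 40 >/dev/null
python3 plan.py 0.5487 -0.017 0.022 -91
python3 - <<'E'
from h import *
im,d,c=grab("scene");cv2.imwrite("pics/s4.png",cv2.resize(im[140:290,180:350],None,fx=3.5,fy=3.5))
E
```

```text
t 14.25 p [ 0.548  -0.0184  0.1159] psi -91.2 F [-0.1  0.6 -0. ] w 0.0370 q [-14.  28.  85.   0.  67.  77.] tilt 0.01
[ 0.0939 -0.0014 -0.0007] dr -0.0036
```

View pics/s4.png

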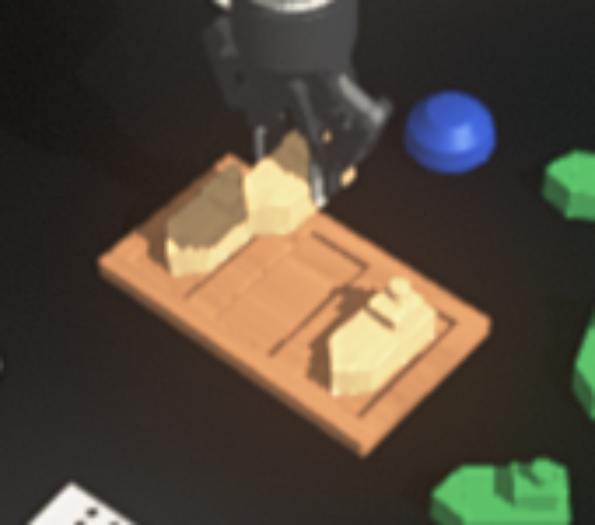

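The second boat is held level at (280,200) with its bow the same way as the two in the tray. The first one, at (205,225), sits flat. I'll lower this one into the middle recess.

```bash
python3 -m crank '{"hand":[160,160,160,160,160],"translation":[[0.04,-0.001,-0.001],[0.075,-0.001,-0.001],[0.09,-0.001,-0.001],[0.094,-0.001,-0.001],[0.094,-0.001,-0.001]],"dr":[[0,0,0],[0,0,0],[0,0,0],[0,0,0],[0,0,0]]}' 40 >/dev/null
python3 plan.py
python3 -m crank '{"hand":[160,160,160,160],"translation":[[0.001,0,0],[0.002,0,0],[0.003,0,0],[0.004,0,0]],"dr":[[0,0,0],[0,0,0],[0,0,0],[0,0,0]]}' 40 >/dev/null
python3 plan.py
```

```text
t 14.80 p [ 0.5492 -0.0171  0.0216] psi -90.8 F [-0.2 -0.7  0.3] w 0.0374 q [-14.  36.  90.   0.  54.  77.] tilt 0.00
t 15.20 p [ 0.5492 -0.0171  0.0177] psi -90.9 F [ 0.2  0.5 -0.7] w 0.0373 q [-14.  36.  90.  -0.  54.  77.] tilt 0.04
```

```bash
python3 -m crank '{"hand":[160,160],"translation":[[0.0005,0,0],[0.001,0,0]],"dr":[[0,0,0],[0,0,0]]}' 40 >/dev/null
python3 plan.py
python3 -m crank '{"hand":[100,100,100,100,100],"translation":[[0,0,0],[0,0,0],[0,0,0],[0,0,0],[0,0,0]],"dr":[[0,0,0],[0,0,0],[0,0,0],[0,0,0],[0,0,0]]}' 40 >/dev/null
python3 plan.py
python3 -m crank '{"hand":[100,100,100,100],"translation":[[-0.03,0,0],[-0.07,0,0],[-0.11,0,0],[-0.15,0,0]],"dr":[[0,0,0],[0,0,0],[0,0,0],[0,0,0]]}' 40 >/dev/null
python3 plan.py 0.38 -0.3 0.25 -91
```

```text
t 15.40 p [ 0.5492 -0.0172  0.0174] psi -90.9 F [-4.1  0.4 15.6] w 0.0372 q [-14.  36.  90.  -0.  54.  77.] tilt 0.05
t 15.90 p [ 0.5491 -0.0171  0.0162] psi -90.9 F [0.1 0.  0.6] w 0.0519 q [-14.  36.  90.   0.  54.  77.] tilt 0.01
t 16.30 p [ 0.5488 -0.0171  0.1679] psi -90.9 F [1.4 1.2 0.6] w 0.0521 q [-14.  25.  81.  -0.  75.  77.] tilt 0.02
[-0.041   0.1427  0.0822] dr 0.0011
[-0.041   0.1428  0.0821] dr 0.0011
```

```bash
python3 -m crank '{"hand":[100,100,100,100,100],"translation":[[-0.04,0.143,0.082],[-0.04,0.143,0.082],[-0.04,0.143,0.082],[-0.04,0.143,0.082],[-0.04,0.143,0.082]],"dr":[[0,0,0],[0,0,0],[0,0,0],[0,0,0],[0,0,0]]}' >/dev/null
python3 -m crank '{"hand":[100,100,100,100,100],"translation":[[-0.04,0.143,0.082],[-0.04,0.143,0.082],[-0.04,0.143,0.082],[-0.04,0.143,0.082],[-0.04,0.143,0.082]],"dr":[[0,0,0],[0,0,0],[0,0,0],[0,0,0],[0,0,0]]}' >/dev/null
python3 - <<'E'
from h import *
im,d,c=grab("top");P=world(d,c)
z=np.load("top0.npz")
for n,b in dict(h0=(246,186,280,232),h1=(282,186,316,238),h2=(316,186,350,238)).items():
    print(n,np.round(boatfit(im,P,b),4))
df=np.abs(im.astype(int)-z["im"]).max(2)
dd=np.abs(d-z["d"])
print("packed depth diff",np.median(dd[195:225,252:270]))
for n,(x,y) in dict(remote=(260,115),dieA=(209,145),dieB=(344,134),dome=(295,293),clip=(185,307),coaster=(399,318),box=(424,139),g1=(198,191),g2=(205,251),g3=(242,306)).items():
    print(n,(dd[y-22:y+22,x-22:x+22]>.008).sum(),end=" ")
a=cv2.resize(im[90:340,100:480],None,fx=2,fy=2);cv2.imwrite("pics/t5.png",a)
im,d,c=grab("scene");cv2.imwrite("pics/s5.png",cv2.resize(im[140:290,180:350],None,fx=3.5,fy=3.5))
E
python3 plan.py
```

```text
h0 [ 5.6570e-01  5.9200e-02 -3.9509e+00  7.2790e-01  5.5100e+02  6.7200e-02]
h1 [ 5.5970e-01 -1.6100e-02 -1.6096e+00  6.6500e-01  5.5300e+02  6.6200e-02]
h2 [ 5.5820e-01 -9.4700e-02 -1.0714e+00  1.1100e+00  5.6400e+02  6.3500e-02]
packed depth diff 0.0022503734
remote 50 dieA 68 dieB 48 dome 42 clip 45 coaster 138 box 39 g1 54 g2 36 g3 46 t 17.40 p [ 0.3813 -0.2996  0.2458] psi -90.9 F [-0.   0.4 -0.3] w 0.0520 q [-52.  15.  83.   0.  83.  39.] tilt 0.07
```

View pics/t5.png

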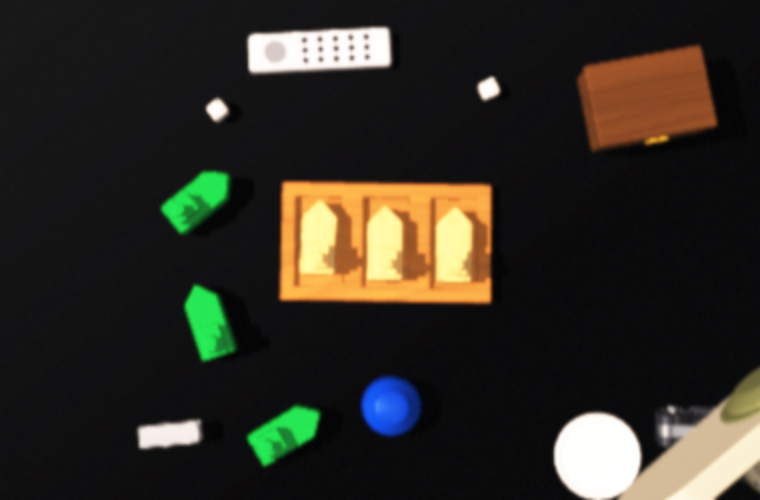

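View pics/s5.png

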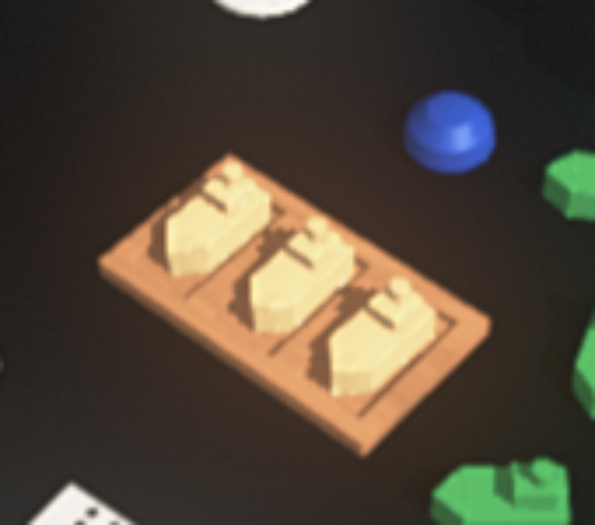

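All three boats sit in the tray with their bows the same way: (320,237), (386,243) and (456,245) in the top crop. The bystanders have not moved.

```bash
python3 -c "
from rig import env;print(env.close_job())"
```

```text
the job is handed in; nothing more can be done
None
```

Both loose plain boats are in the tray and the job is handed in, at about 17.5 s of the 56 s allowed. The boat that stood to the robot's right is in the far-end recess, and the one from the left is in the middle recess.

**Placement:** fits from the top camera put the boats 1–2 mm from their recess centres. Their yaws are -1.1° and -1.6°, against about -1° for the tray. Each was set down onto the recess floor with a light push of 16–18 N. Both camera views show them upright with their bows the same way as the packed boat.

**Other things:** the packed boat fits within 0.5 mm of where it was before. The green boats and the other things look unmoved.

**Checks that were less clear:**
- **Packed boat yaw:** the fit gave -3.9°, both before and after. That fit is poor against the tray's colour, and I took the tray's direction from its outline instead.
- **Depth comparison:** before and after pictures differ by a few dozen noisy pixels around every object. There are more around the coaster (138), where the parked arm is in view. I saw nothing moved in the picture.

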